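# Centre-punch the last rivet hole of a cage-door hinge

## Task

Take the brass automatic centre punch out of the tool stand, set its point down through the one open hole of the hinge onto the strip below, and press it upright, straight down, until you feel its hidden spring snap; stop there instead of ramming the punch onto its stop, and do not let it snap anywhere else. Then stand the punch back in the bore it came from and let go. Leave all the other things where they are.

Things in the scene. Friction and masses are not known exactly. Their poses are not given: they have to be found in the camera images.
- punch_grip (a point): The automatic centre punch, 125 g, upright: brass round barrel 14 mm thick, copper-ringed; steel collar 16 mm thick below, black ribbed cap 16 mm thick on top. Point on its axis mid-barrel, 45 mm above the collar's underside, 50 mm below the cap's top; grip the barrel from 37 mm below to 31 mm above it. z points up the tool. It starts in one of the stand's bores, collar resting on the stand's top.
- punch_nose (a point): Lower end of the punch's steel nose (9 mm thick, tapering to 8 mm, 20 mm long below the collar), on the axis, 65 mm below punch_grip. The 6 mm thick dark steel point sticks out of here and ends in a blunt 2 mm long cone. Points are exchangeable and get reground: this one sticks out by some length from 14 to 26 mm.
- punch_trip (a joint): The trip of the punch's hidden spring, rad: 0 = cocked, about 0.55 = snapped (beyond 0.3 counts). Pressing on the point, the force starts at 2.5 N and rises 4 N per mm; at some 13 N, 2.6 mm down, the spring snaps: the point gives way by up to 2.6 mm and the force drops by 3 N or more. Pressed on, it meets a hard stop 5.3 mm down and the force shoots up. Lifted, it springs out and cocks itself again.
- open_hole (a point): Centre of the mouth of the hinge's one open hole (8 mm wide, edge bevelled 1 mm, 4 mm deep down to the strip), in the top face of the hinge leaf, 29 mm above the table. The hinge's other five holes, 26 mm apart along y, are closed by domed aluminium rivet heads (13 mm wide, 3.5 mm high). x and y are those of the board.
- board: Hardwood board 130 x 220 x 20 mm, fixed; origin at the centre of its underside. Fixed on it: two strips along its y; the 4 mm steel butt hinge joining them (two leaves 34 x 84 mm, between them a 10 mm knuckle along y, its top 34 mm above the table); at y = -80 and +80 mm a clamping strap with bolt and wing nut, top 53 mm above the table. The open hole lies at x = 23, y = 26 mm.
- strips: The two aluminium strips, each 35 x 190 x 5 mm, tops 25 mm above the table; the floor of the open hole is the strip that is to be marked. Origin at the centre of the board's top face.
- stand: The tool stand: a pale wooden block 56 x 156 x 50 mm high, fixed, origin at the centre of its underside. Three 11 mm bores go straight through at y = -50, 0 and +50 mm (its y axis runs along the row), holding the punch, the scriber and the nail set in any order.
- scriber: Bystander: the scriber, blue plastic handle 19 mm thick, upright in the stand, 88 mm high above it. Origin at the stand's top face.
- nail_set: Bystander: the nail set, dark steel with a red band and a flat 18 mm head, upright in the stand, 72 mm high above it. Origin at the stand's top face.
- jar: Bystander: amber jar with a red lid, 76 mm wide, 110 mm high. Origin under it.
- plate: Bystander: orange plate, 200 mm wide, with seven little red-capped bottles (57 mm high). Origin under it.
- rivet_tin: Bystander: open aluminium tin of rivets, 64 mm wide, 40 mm high. Origin under it.

How it is judged (in metres and radians):
On the way:
1. the punch has snapped, upright, with its point through the open hole on the strip (value of joint punch_trip above 0.3 rad and contact force between punch and strips above 0.5 N and horizontal distance between punch_nose and open_hole below 0.004 m and angle between punch_grip's own z axis and vertical below 0.12 rad), for 0.1 s.
At the end, for the whole second after the job is handed in: The spring snapped (trip past 0.3 for 0.1 s, point on the strip in the open hole, punch within 7 degrees of upright). Now the punch stands in the bore it came from: within 6 mm of its start, within 4.5 degrees of upright, spring cocked again, released (distance of punch_grip from where it was at the start of the episode below 0.006 m and angle between punch_grip's own z axis and vertical below 0.08 rad and value of joint punch_trip below 0.1 rad); the robot touches nothing.
It fails at once if the punch is pressed on the work with more than 16 N (rammed onto its stop) (contact force between punch and board above 16 N).
It fails at once if the punch snaps anywhere but in the open hole (more than 5 mm from it) (value of joint punch_trip above 0.3 rad and horizontal distance between punch_nose and open_hole above 0.005 m).
It fails at once if the scriber or the nail set is shifted by more than 15 mm (distance of any of scriber, nail_set from where it was at the start of the episode above 0.015 m).
It fails at once if the jar, the plate of bottles or the rivet tin is shifted by more than 30 mm (distance of any of jar, plate, rivet_tin from where it was at the start of the episode above 0.03 m).
It also fails if it takes over 69 s, if anything falls off the work surface, if the arm or the gripper's body presses on something with over 40 N, if the wrist force passes 120 N, or if a joint passes its speed limit or range.

## Robot

A 6-joint arm with a two-finger parallel gripper is mounted at the origin on the work surface. World frame = base frame: x ahead of the robot, y to its left, z up, the work surface at z = 0. Lengths are in m, angles in degrees, forces in N, time in s.
With the tool pointing down it reaches from about 0.275 to 0.725 m from the base axis. Payload 5.6 kg.
Tool frame: the origin (TCP) lies at the very end of the fingers, on their centre line; the grasp point (between the pads) lies behind it (ctrl.tcp_to_grasp is the z of the grasp point in the tool frame, in m); z points along the fingers, y is the line along which they close (so a half turn about z gives the same grasp; the last joint's range is limited). The gripper opens to 85 mm and grips with 20 to 120 N. Pads are 22 mm wide; open, the fingers measure 114 mm over their backs; the gripper's body (76 mm by 85 mm) begins 54 mm behind the grasp point. The pads swing forward as they close: fully open they stand 13 mm farther back than shut.
Start: joints at [90.39, 14.616, 6.199, 0, -81.583, -16.306], TCP at [0.151, 0.529, 0.231] pointing down, gripper open.
Joint ranges: [-168.99, 168.99], [-69.2, 112.95], [-62.41, 85.93], [-164.36, 98.24], [-168.68, -3.75], [-174.98, 174.98]. Speed limits (degrees/s): [147.25, 147.25, 180, 180, 180, 180].

## Interface

Orientations are given as [roll, pitch, yaw] about the fixed x, y, z axes, in that order (R = Rz(yaw) Ry(pitch) Rx(roll)).
In Python, from station import ctrl gives the robot as it stands.
- The arm moves only by the tool move_arm, never from a script. Its argument "increments" is a list of rows, each a list of 2 entries, a list of its own where there are three numbers: the shift along the tool's x, y, z in mm, then the turn about the tool's z in rad. In form: [[[x, y, z], twist], ...]. A call has 1 to 10 rows; each row is the pose to reach, as a shift and turn from the pose commanded when the call began, along the tool's axes at that moment; what a row does not reach only later rows make up. A row lasts 1/12 s, in which the tool goes at most 41.7 mm and 7.16 degrees, less where a joint would pass 70% of its speed; a pose out of reach is approached as far as the arm can. A call with a gripper value outside its range is refused whole. "jaw" is the gripper command: -1 is shut, 1 is fully open, values between are in proportion, set as the call begins (left out, the last holds). The fingers move at their own pace and stop on an object; "force" is the grip in N (left out, the last holds). Time passes only in rows, so rows that repeat a pose let the fingers close. It gives the time, the measured TCP pose, the force, the opening and the grip force at its end, in the units of the state.
- ctrl.read_state(): the state, without advancing time (a new reading comes with each control period).
- ctrl.capture(name): name is "scene" or "top" or "wrist"; returns the picture (480x640x3 uint8, red, green, blue); there is no depth.
- ctrl.camera_model(name): a dict with "fov_y" (degrees; the focal length in pixels is half the picture's height over the tangent of half this angle, whatever the lens; pixels are square), "cx", "cy" (the principal point, pixels), "distortion" ([k1, k2, p1, p2, k3] as OpenCV has them; the pictures are not rectified), "R" (3x3) and "t" (3): a world point X has camera coordinates R X + t. Camera axes: x right, y down, z forward; pixel columns grow to the right and rows downward; lengths in m; the calibration is good to about 2 mm. A picture is of the moment at which its call begins: read the wrist's pose just before it. camera_model takes no time and is no camera call; for the wrist camera it gives the pose at the moment of the call.
- ctrl.sign_off(): hands the job in; it is judged then, once.
The state is a dict: "t": time; "joints": joint angles; "qvel": joint speeds; "effort": joint torques, N m; "eef_pos": TCP position; "eef_rot": TCP orientation; "ft_force": force on the tool from outside, world axes, zero at the start; "wrist_torque": the same for the moment, N m; "finger_gap": finger opening in m; "finger_force": force on a finger pad.
Only numpy, scipy, OpenCV 4.12 (cv2) and the standard library are available. Lean on these libraries where they do the work, as an engineer would, in place of code of your own. Each camera call takes 0.05 s, during which the arm holds its last target. There are 200 camera calls.

## Working session

There is one attempt and no reset: what is moved stays moved. The work goes in short steps, Python scripts to look and compute and a tool call to move; the robot and the scene stay as the last step left them, time stands still between calls to the robot, and variables do not carry over. Pictures are saved under pics/ and viewed, at most 10 in all, crops included, and the job is handed in when it is done.

Besides the shell and the picture viewer there is one more tool, called after "Call:" as name([rows], argument=value, ...), one row to a line, values as JSON. move_arm: Moves the arm, as the interface text tells. Its arguments: {"type":"object","properties":{"increments":{"type":"array"},"jaw":{"type":"number"},"force":{"type":"number"}},"required":["increments"]}

```bash
ls; mkdir -p pics; python3 - <<'E'
from station import ctrl
import cv2
for n in("scene","top"):
    cv2.imwrite(f"pics/{n}0.png",ctrl.capture(n)[:,:,::-1]); m=ctrl.camera_model(n); print(n,m)
print(ctrl.read_state(),ctrl.tcp_to_grasp)
E
```

```text
pics
scene {'fov_y': 51.71424015629104, 'cx': 319.84080590201734, 'cy': 235.8777571445133, 'distortion': array([-0.1325196,  0.       ,  0.       ,  0.       ,  0.       ]), 'R': array([[ 0.78920745,  0.61397234,  0.01376828],
       [ 0.34318584, -0.42232143, -0.83896847],
       [-0.50928879,  0.66684524, -0.54400583]]), 't': array([-0.49881169, -0.10935948,  1.3442737 ])}
top {'fov_y': 52.70161064980719, 'cx': 316.39720264987733, 'cy': 234.48396443906302, 'distortion': array([-0.05631341,  0.        ,  0.        ,  0.        ,  0.        ]), 'R': array([[-0.01434117, -0.99978249, -0.01514283],
       [-0.98943179,  0.01637482, -0.1440715 ],
       [ 0.14428813,  0.01291664, -0.98945141]]), 't': array([0.03772018, 0.63589889, 0.87945236])}
{'t': 0.1, 'joints': array([ 9.03895439e+01,  1.46507444e+01,  6.13916097e+00, -2.28439750e-02,
       -8.15815005e+01, -1.63070255e+01]), 'qvel': array([ 0.006662  , -0.13136574,  0.18295775,  0.07739629, -0.17434643,
        0.00729222]), 'effort': array([-2.81337336e-03, -3.87604916e+01,  2.38476366e+01,  5.37775934e+00,
       -3.77326389e-03,  1.26715022e-06]), 'eef_pos': array([0.15066734, 0.52852349, 0.2304872 ]), 'eef_rot': array([ 1.79904317e+02, -4.45319275e-03, -1.59208406e+01]), 'ft_force': array([-0.33589299, -0.36276347, -0.61643715]), 'wrist_torque': array([-0.01369516, -0.02481024, -0.01752607]), 'finger_force': 0.0, 'finger_gap': 0.08541993269001993} -0.0187
```

View pics/scene0.png

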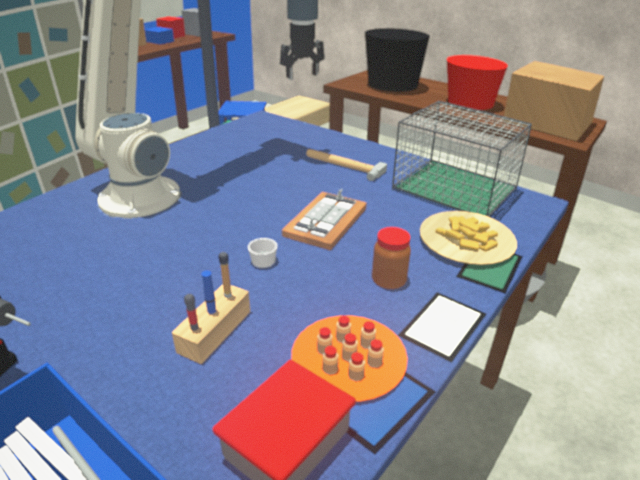

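View pics/top0.png

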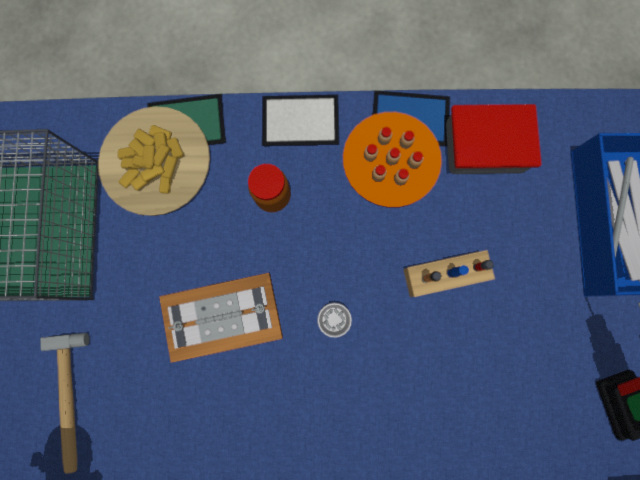

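The scene view shows the punch (brass, black cap) at (224,256), at the far end of the stand, with the blue scriber and red nail set beside it. In the top view its cap is near (435,276), and the dark open hole is near (203,309).

```bash
cat > h.py <<'E'
import numpy as np, cv2
from scipy.optimize import least_squares
def KD(m):
    f=240/np.tan(np.radians(m["fov_y"]/2)); return np.array([[f,0,m["cx"]],[0,f,m["cy"]],[0,0,1.]]),np.array(m["distortion"])
def proj(m,X):
    K,D=KD(m); return cv2.projectPoints(np.atleast_2d(np.asarray(X,float)),cv2.Rodrigues(np.array(m["R"]))[0],np.array(m["t"]),K,D)[0][:,0]
def ray(m,p):
    K,D=KD(m); u=cv2.undistortPoints(np.array([[p]],float),K,D)[0,0]
    R=np.array(m["R"]); return -R.T@m["t"], R.T@np.array([u[0],u[1],1])
def onz(m,p,z):
    c,d=ray(m,p); return c+d*(z-c[2])/d[2]
def tri(ms,ps):
    A=np.zeros((3,3));b=np.zeros(3)
    for m,p in zip(ms,ps):
        c,d=ray(m,p); d/=np.linalg.norm(d); P=np.eye(3)-np.outer(d,d); A+=P;b+=P@c
    X=np.linalg.solve(A,b); return X,[np.round(proj(m,X)[0]-p,1) for m,p in zip(ms,ps)]
E
python3 - <<'E'
from h import *; from station import ctrl
s,t=ctrl.camera_model("scene"),ctrl.camera_model("top")
print("cap",tri([s,t],[(224,255),(435,276)]))
print("hole",onz(t,(203,309),.029))
print("board",[onz(t,p,.02).round(3) for p in((160,294),(269,274),(281,341),(170,361))])
print("stand",[onz(t,p,.05).round(3) for p in((405,266),(488,251),(494,282),(413,297))])
a=cv2.imread("pics/top0.png")
x=cv2.resize(a[255:305,395:505],None,fx=7,fy=7,interpolation=2)[:,:770]
y=cv2.resize(a[270:365,155:290],None,fx=5.5,fy=5.5,interpolation=2)
cv2.imwrite("pics/c1.png",y)
E
```

```text
cap (array([ 0.5484984 , -0.17289656,  0.14066464]), [array([-0.2, -0. ]), array([-0.1, -0.1])])
hole [0.49802051 0.24784089 0.029     ]
board [array([0.528, 0.335, 0.02 ]), array([0.564, 0.122, 0.02 ]), array([0.436, 0.099, 0.02 ]), array([0.4  , 0.313, 0.02 ])]
stand [array([ 0.573, -0.138,  0.05 ]), array([ 0.599, -0.297,  0.05 ]), array([ 0.54 , -0.305,  0.05 ]), array([ 0.515, -0.151,  0.05 ])]
```

View pics/c1.png

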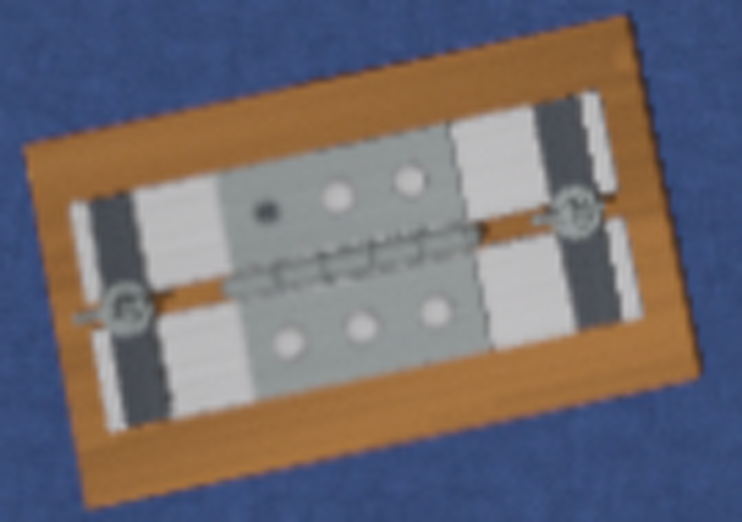

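The crop shows the open hole as the dark spot at (266,212), which is (203.4,308.5) in the full picture. The other five holes carry domed rivets. Next I'll work out the first moves.

```bash
cat >> h.py <<'E'
from scipy.spatial.transform import Rotation as Ro
def go(st,X,yaw=None):
    R=Ro.from_euler("xyz",st["eef_rot"],degrees=True).as_matrix()
    d=R.T@(np.array(X)-st["eef_pos"])*1000
    tw=0 if yaw is None else -np.radians((yaw-st["eef_rot"][2]+180)%360-180)
    print("inc",d.round(1),"twist",round(tw,4),"t",round(st["t"],2),st["eef_pos"].round(4),st["eef_rot"].round(2),st["ft_force"].round(2))
E
python3 - <<'E'
from h import *; from station import ctrl
st=ctrl.read_state(); t=ctrl.camera_model("top"); w=ctrl.camera_model("wrist")
R=Ro.from_euler("xyz",st["eef_rot"],degrees=True).as_matrix()
W=np.array(w["R"]);c=-W.T@w["t"]
print("cam in tool",(R.T@(c-st["eef_pos"])).round(4),"axis in tool",(R.T@W.T).round(3),w["fov_y"],w["distortion"])
print(onz(t,(203.4,308.5),.029))
go(st,[.499,.247,.2],-81)
E
```

```text
cam in tool [ 0.0739  0.0003 -0.1426] axis in tool [[-0.    -0.958 -0.288]
 [ 1.    -0.001  0.001]
 [-0.001 -0.288  0.958]] 64.58469492767871 [-0.05687046  0.          0.          0.          0.        ]
[0.49896406 0.24708028 0.029     ]
inc [412.2 175.1  30.8] twist 1.1358 t 0.1 [0.1507 0.5285 0.2305] [179.9   -0.   -15.92] [-0.34 -0.36 -0.62]
```

Call:
move_arm([
  [[40, 17, 3], 0.12],
  [[80, 34, 6], 0.24],
  [[120, 51, 9], 0.36],
  [[160, 68, 12], 0.48],
  [[200, 85, 15], 0.6],
  [[240, 102, 18], 0.72],
  [[280, 119, 21], 0.84],
  [[320, 136, 24], 0.96],
  [[360, 153, 27], 1.08],
  [[412, 175, 30], 1.136],
])

```text
t: 0.93
eef_pos: [0.4752, 0.2659, 0.2026]
eef_rot: [180.0, -0.0, -81.4]
ft_force: [0.7, 0.6, -0.3]
finger_gap: 0.0852
finger_force: 0.0
```

Call:
move_arm([
  [[0, 0, 0], 0],
  [[0, 0, 0], 0],
  [[0, 0, 0], 0],
  [[0, 0, 0], 0],
])

```text
t: 1.27
eef_pos: [0.4735, 0.2683, 0.203]
eef_rot: [180.0, 0.0, -80.9]
ft_force: [-0.2, 0.2, 0.6]
finger_gap: 0.0853
finger_force: 0.0
```

```bash
cat > look.py <<'E'
import sys,pickle
from h import *; from station import ctrl
n=sys.argv[1]; st=ctrl.read_state(); m=ctrl.camera_model("wrist"); a=ctrl.capture("wrist")[:,:,::-1]
cv2.imwrite(f"pics/{n}.png",a); pickle.dump((m,st),open(f"pics/{n}.pkl","wb"))
print(st["t"],st["eef_pos"].round(4),st["eef_rot"].round(2),st["ft_force"].round(2))
E
python3 look.py w1; python3 -c "
import pickle
from h import *
m,st=pickle.load(open('pics/w1.pkl','rb'));print(proj(m,[.499,.247,.029]));go(st,[.549,-.173,.22],-81)"
```

```text
1.2667 [0.4735 0.2683 0.203 ] [ 1.7999e+02  1.0000e-02 -8.0920e+01] [-0.22  0.17  0.63]
[[290.21205524 187.502084  ]]
inc [447.7  -4.9 -17. ] twist 0.0014 t 1.27 [0.4735 0.2683 0.203 ] [ 1.7999e+02  1.0000e-02 -8.0920e+01] [-0.22  0.17  0.63]
```

View pics/w1.png

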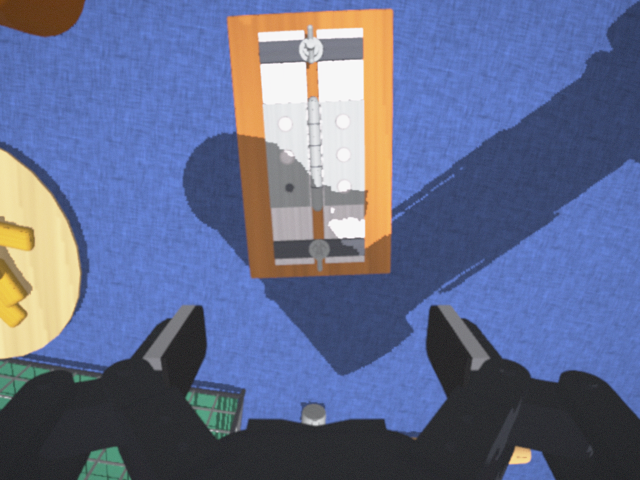

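The wrist view shows the open hole at (289.5,187.5), against a prediction of (290.2,187.5). The hole estimate is good, so I'll go to the punch.

Call:
move_arm([
  [[40, 0, -2], 0],
  [[80, -1, -5], 0],
  [[120, -1, -8], 0],
  [[160, -2, -11], 0],
  [[200, -2, -14], 0],
  [[240, -3, -17], 0],
  [[280, -3, -17], 0],
  [[320, -4, -17], 0],
  [[355, -4, -17], 0],
  [[380, -4, -17], 0],
])

```text
t: 2.15
eef_pos: [0.5376, -0.1085, 0.2204]
eef_rot: [-180.0, -0.0, -81.0]
ft_force: [0.1, 0.3, -0.4]
finger_gap: 0.0854
finger_force: 0.0
```

Call:
move_arm([
  [[0, 0, 0], 0],
  [[0, 0, 0], 0],
  [[0, 0, 0], 0],
  [[0, 0, 0], 0],
])

```text
t: 2.48
eef_pos: [0.5375, -0.1056, 0.2203]
eef_rot: [-180.0, 0.0, -80.9]
ft_force: [0.2, -0.4, 0.8]
finger_gap: 0.0851
finger_force: 0.0
```

```bash
python3 look.py w2; python3 -c "
import pickle
from h import *
m,st=pickle.load(open('pics/w2.pkl','rb'));print(proj(m,[[.5485,-.173,.145],[.5485,-.173,.05]]))"
```

```text
2.4833 [ 0.5375 -0.1056  0.2203] [-1.7998e+02  1.0000e-02 -8.0880e+01] [ 0.21 -0.39  0.79]
[[316.41241118 137.32271273]
 [316.30459105 134.20294895]]
```

View pics/w2.png

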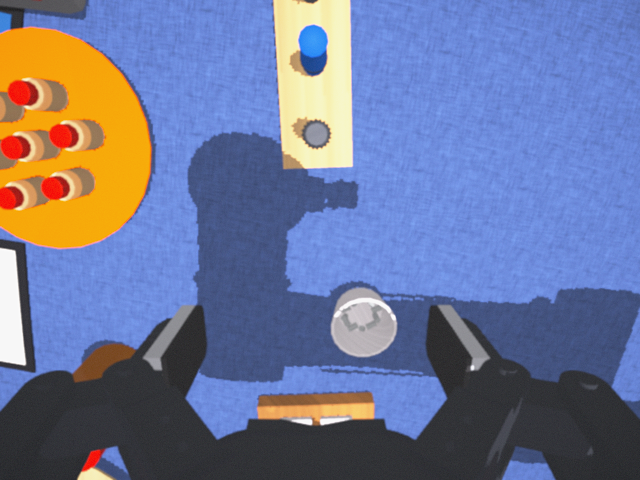

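The punch cap centre is at (316,134), three pixels above the prediction. The blue scriber is behind it at (313,42).

```bash
python3 -c "
import pickle
from h import *; from station import ctrl
m,st=pickle.load(open('pics/w2.pkl','rb'));t=ctrl.camera_model('top');s=ctrl.camera_model('scene')
print(onz(m,(316,134),.145),tri([m,t],[(316,134),(435,276)]),tri([m,s],[(316,134),(224,255)]))
X=onz(m,(316,134),.145)
st=ctrl.read_state()
go(st,[X[0],X[1],.17],-80.9);go(st,[X[0],X[1],.084],-80.9)"
```

```text
[ 0.54901035 -0.17473612  0.145     ] (array([ 0.54882771, -0.1745858 ,  0.13405883]), [array([ 0.3, -0. ]), array([-0. , -0.1])]) (array([ 0.54942035, -0.17415816,  0.14164591]), [array([-0.9,  0.8]), array([-0.4,  0. ])])
inc [70.1 -0.3 50.3] twist 0.0005 t 2.53 [ 0.5376 -0.1056  0.2203] [-1.7998e+02  1.0000e-02 -8.0870e+01] [-0.2  -0.16  0.04]
inc [ 70.1  -0.3 136.3] twist 0.0005 t 2.53 [ 0.5376 -0.1056  0.2203] [-1.7998e+02  1.0000e-02 -8.0870e+01] [-0.2  -0.16  0.04]
```

Call:
move_arm([
  [[25, 0, 10], 0],
  [[50, 0, 30], 0],
  [[66, 0, 50], 0],
  [[70, 0, 70], 0],
  [[70, 0, 95], 0],
  [[70, 0, 115], 0],
  [[70, 0, 130], 0],
  [[70, 0, 136], 0],
  [[70, 0, 136], 0],
  [[70, 0, 136], 0],
])

```text
t: 3.37
eef_pos: [0.549, -0.1757, 0.0849]
eef_rot: [-180.0, -0.0, -80.9]
ft_force: [-0.7, -0.3, 0.7]
finger_gap: 0.0855
finger_force: 0.0
```

Call:
move_arm([
  [[0, 0, 0], 0],
  [[0, 0, 0], 0],
  [[0, 0, 0], 0],
  [[0, 0, 0], 0],
  [[0, 0, 0], 0],
  [[0, 0, 0], 0],
], jaw=-0.3)

```text
t: 3.87
eef_pos: [0.5485, -0.1762, 0.0843]
eef_rot: [-180.0, -0.0, -81.0]
ft_force: [1.2, -0.0, -0.2]
finger_gap: 0.0298
finger_force: 0.0
```

```bash
python3 look.py w3; python3 -c "
import pickle
from h import *
m,st=pickle.load(open('pics/w3.pkl','rb'));print(st['finger_gap'],proj(m,[.549,-.1745,.145]));go(st,[.549,-.1745,.084],-80.9)"
```

```text
3.8667 [ 0.5485 -0.1762  0.0843] [-179.98   -0.    -81.01] [ 1.24 -0.03 -0.19]
0.029799184218458577 [[314.64439361 423.00193199]]
inc [-1.6 -0.7  0.3] twist -0.0019 t 3.87 [ 0.5485 -0.1762  0.0843] [-179.98   -0.    -81.01] [ 1.24 -0.03 -0.19]
```

View pics/w3.png

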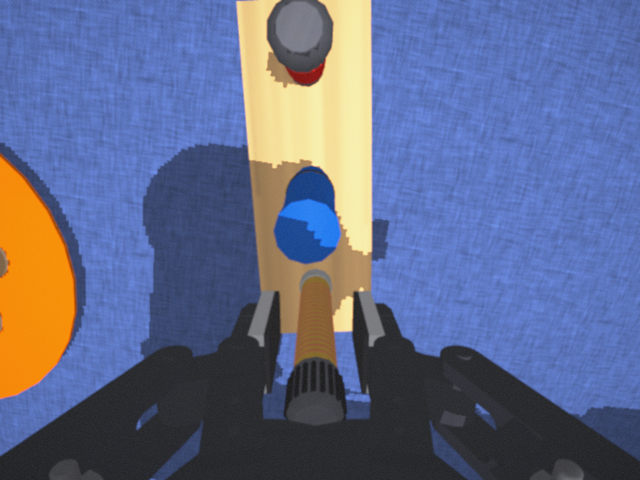

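The punch is centred between the pads at x≈315. Its cap top is near (315,408) and its collar near (315,280), slightly forward of the TCP.

```bash
python3 -c "
import pickle
from h import *
m,st=pickle.load(open('pics/w3.pkl','rb'))
for z in(.140,.145):print(onz(m,(315,408),z))
for v in(.174,.176,.178):print(v,proj(m,[[.549,-v,.05+.008],[.549,-v,.126],[.549,-v,.145]]))
a=cv2.imread('pics/w3.png')[255:455,220:420];cv2.imwrite('pics/c2.png',cv2.resize(a,None,fx=3,fy=3,interpolation=2))
"
```

```text
[ 0.54901793 -0.17514666  0.14      ]
[ 0.54967354 -0.17940424  0.145     ]
0.174 [[315.09733753 290.55231255]
 [314.60213481 379.75707172]
 [314.35528126 424.46994925]]
0.176 [[315.74095642 286.79147001]
 [315.59212935 374.45747613]
 [315.51746958 418.56655551]]
0.178 [[316.38875803 283.00565403]
 [316.59287334 369.09699938]
 [316.69507117 412.57896524]]
```

View pics/c2.png

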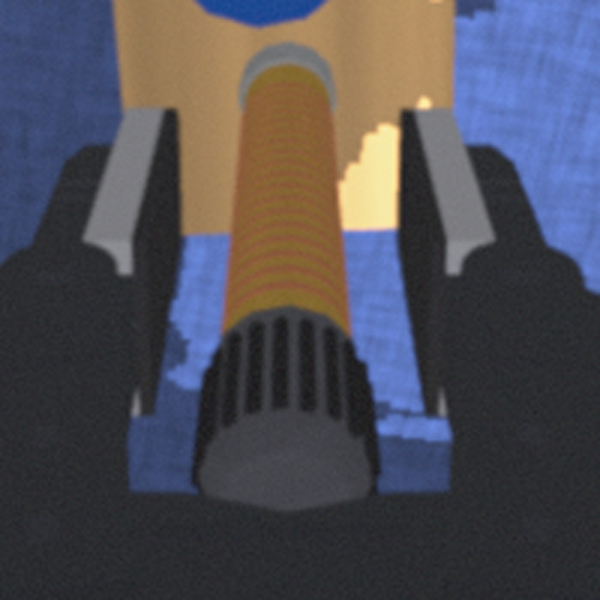

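```bash
python3 -c "
import pickle
from h import *
m,st=pickle.load(open('pics/w3.pkl','rb'))
f=np.array([.156,-.988,0])
print('collar far',onz(m,(315.7,269.3),.058)-f*.008)
print('cap far',onz(m,(316,391),.145)-f*.008,'near',onz(m,(316,424.5),.145)+f*.008)
"
```

```text
collar far [ 0.54917583 -0.17700347  0.058     ]
cap far [ 0.54900868 -0.1768799   0.145     ] near [ 0.54981171 -0.18196275  0.145     ]
```

Call:
move_arm([
  [[0, 0, 0], 0],
  [[0, 0, 0], 0],
  [[0, 0, 0], 0],
  [[0, 0, 0], 0],
  [[0, 0, 0], 0],
  [[0, 0, 0], 0],
], jaw=-1, force=70)

```text
t: 4.42
eef_pos: [0.5487, -0.1762, 0.0843]
eef_rot: [-180.0, -0.0, -81.0]
ft_force: [1.0, 0.1, 1.3]
finger_gap: 0.0123
finger_force: 68.1
```

```bash
python3 look.py w4; python3 -c "
from station import ctrl;s=ctrl.read_state();print(s['finger_gap'],s['finger_force'],s['wrist_torque'],s['joints'])"
```

```text
4.4167 [ 0.5487 -0.1762  0.0843] [-1.7997e+02 -1.0000e-02 -8.1000e+01] [0.99 0.1  1.31]
0.012512099603420503 68.09363531005147 [ 0.05220816 -0.25434591  0.02187504] [-2.25999527e+00  2.24131351e+01 -4.78417328e+00  7.24833349e-03
 -6.27692879e+01  1.12544338e+01]
```

Call:
move_arm([
  [[0, 0, -8], 0],
  [[0, 0, -20], 0],
  [[0, 0, -35], 0],
  [[0, 0, -55], 0],
  [[0, 0, -75], 0],
  [[0, 0, -90], 0],
  [[0, 0, -97], 0],
  [[0, 0, -100], 0],
  [[0, 0, -100], 0],
  [[0, 0, -100], 0],
])

```text
t: 5.3
eef_pos: [0.5478, -0.1759, 0.1829]
eef_rot: [179.9, 0.1, -81.0]
ft_force: [0.0, 1.0, -1.8]
finger_gap: 0.0123
finger_force: 68.5
```

```bash
python3 look.py w5; python3 -c "
from h import *; from station import ctrl
go(ctrl.read_state(),[.499,.247,.16],-80.9)
a=cv2.imread('pics/w5.png')[180:460,180:460];b=cv2.imread('pics/w4.png')[180:460,180:460];cv2.imwrite('pics/c3.png',cv2.resize(np.hstack([a,b]),None,fx=1.4,fy=2,interpolation=2))"
```

```text
5.3 [ 0.5478 -0.1759  0.1829] [ 1.7989e+02  6.0000e-02 -8.1010e+01] [ 0.02  1.05 -1.78]
inc [-425.4  -18.    23.1] twist -0.002 t 5.35 [ 0.5477 -0.176   0.1827] [ 1.7986e+02  6.0000e-02 -8.1010e+01] [-0.16  0.15 -2.02]
```

View pics/c3.png

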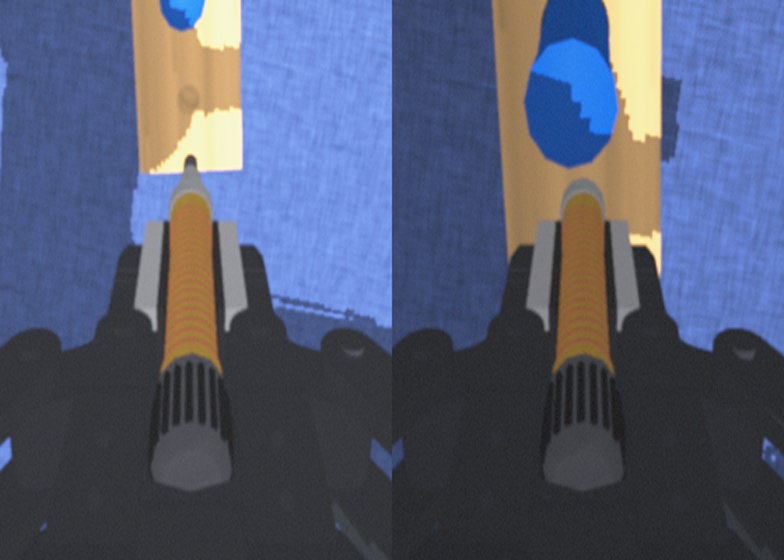

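Left is lifted, right is before the lift. The punch hasn't slipped; the dark point ends at (316.4,257.5), and the empty bore is at (315,229.5).

```bash
python3 -c "
import pickle
from h import *
m,st=pickle.load(open('pics/w5.pkl','rb'))
R=Ro.from_euler('xyz',st['eef_rot'],degrees=True).as_matrix()
print('bore',onz(m,(315,229.5),.05))
for L in(14,16,18,20,22,24,26):
    z=st['eef_pos'][2]-.0543-L/1000
    print(L,(R.T@(onz(m,(316.4,257.5),z)-st['eef_pos'])*1000).round(2))
m,s0=pickle.load(open('pics/w1.pkl','rb'));print('hole w1',onz(m,(289.5,187.5),.029))
"
```

```text
bore [ 0.54859431 -0.17543509  0.05      ]
14 [ 0.12 -0.13 68.3 ]
16 [-0.58 -0.13 70.3 ]
18 [-1.28 -0.13 72.3 ]
20 [-1.98 -0.13 74.3 ]
22 [-2.68 -0.12 76.3 ]
24 [-3.38 -0.12 78.3 ]
26 [-4.08 -0.12 80.3 ]
hole w1 [0.49958895 0.24709141 0.029     ]
```

Call:
move_arm([
  [[-20, -1, 0], 0],
  [[-58, -3, 0], 0],
  [[-98, -5, 0], 0],
  [[-138, -6, 0], 0],
  [[-178, -8, 0], 0],
  [[-218, -9, 2], 0],
  [[-258, -11, 6], 0],
  [[-298, -13, 10], 0],
  [[-338, -14, 15], 0],
  [[-375, -16, 20], 0],
])

```text
t: 6.18
eef_pos: [0.5044, 0.1986, 0.163]
eef_rot: [179.9, -0.0, -81.0]
ft_force: [1.6, 0.4, -3.0]
finger_gap: 0.0122
finger_force: 68.4
```

Call:
move_arm([
  [[-20, -1, 0], 0],
  [[-40, -2, 0], 0],
  [[-46, -2, 8], 0],
  [[-48, -2, 16], 0],
  [[-49, -2, 24], 0],
  [[-49, -2, 32], 0],
  [[-49, -2, 38], 0],
  [[-49, -2, 40], 0],
  [[-49, -2, 40], 0],
])

```text
t: 6.93
eef_pos: [0.4998, 0.2444, 0.1233]
eef_rot: [179.9, -0.0, -81.1]
ft_force: [0.0, 0.3, -0.5]
finger_gap: 0.0126
finger_force: 68.5
```

```bash
python3 look.py w6; python3 -c "
from h import *; from station import ctrl
go(ctrl.read_state(),[.4993,.2465,.115],-80.9)
a=cv2.imread('pics/w6.png')[150:350,220:420]
s=ctrl.capture('scene')[:,:,::-1].copy();cv2.imwrite('pics/s6.png',s)
p=proj(ctrl.camera_model('scene'),[.499,.247,.04])[0].astype(int);print(p)
b=s[p[1]-40:p[1]+40,p[0]-40:p[0]+40]
cv2.imwrite('pics/c4.png',np.hstack([cv2.resize(a,(400,400),interpolation=2),cv2.resize(b,(400,400),interpolation=2)]))"
```

```text
6.9333 [0.4998 0.2444 0.1233] [ 1.7993e+02 -5.0000e-02 -8.1060e+01] [ 0.03  0.27 -0.52]
inc [-1.8  0.5  9. ] twist -0.0026 t 6.98 [0.5001 0.2448 0.124 ] [ 1.7999e+02 -2.0000e-02 -8.1050e+01] [ 0.39 -0.3  -0.49]
[338 205]
```

View pics/c4.png

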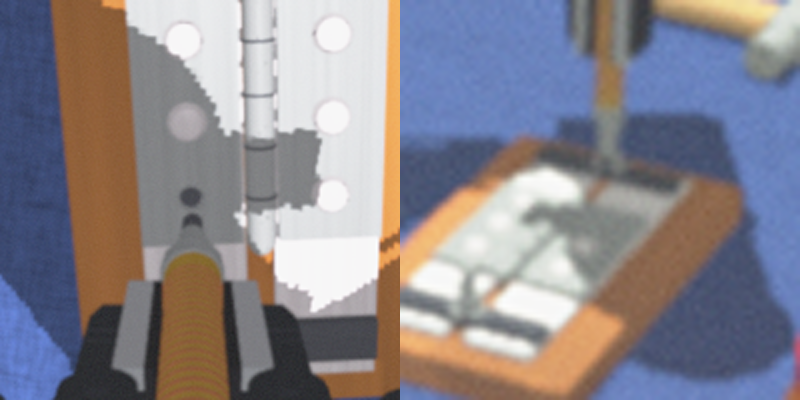

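The wrist view (left) has the hole at (315.5,248.5) and the tip at (315.5,257.5), laterally aligned. The scene view (right) shows the nose and the dark point hanging freely, with the tip at about row 200.

```bash
python3 -c "
import pickle
from h import *; from station import ctrl
m,st=pickle.load(open('pics/w6.pkl','rb'))
H=onz(m,(315.5,248.5),.029);print('hole',H)
R=Ro.from_euler('xyz',st['eef_rot'],degrees=True).as_matrix()
print('hole in tool',R.T@(H-st['eef_pos'])*1000)
s=ctrl.camera_model('scene');ax=st['eef_pos']+R@[-.0005,0,0]
for d in(0,.0343,.0543,.0543+.014,.0543+.018,.0543+.022,.0543+.026):print(d,proj(s,ax-[0,0,d])[0].round(1))
a=cv2.imread('pics/s6.png');cv2.imwrite('pics/c5.png',cv2.resize(a[165:215,355:405],None,fx=12,fy=12,interpolation=2))
"
```

```text
hole [0.49991348 0.24714498 0.029     ]
hole in tool [-2.74006849 -0.67111076 94.33140406]
0 [339.7 175.6]
0.0343 [339.2 188.3]
0.0543 [338.9 195.5]
0.0683 [338.7 200.5]
0.0723 [338.7 201.9]
0.0763 [338.6 203.3]
0.0803 [338.6 204.7]
```

View pics/c5.png

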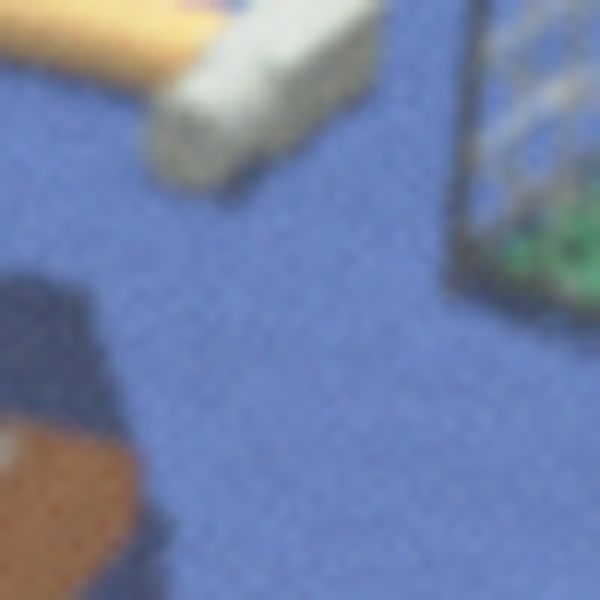

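The crop missed the punch, but the earlier picture gives tip row ≈200, so the point sticks out about 14 to 16 mm. Now I'll align and lower closer.

Call:
move_arm([
  [[-1, -0.2, 3], 0],
  [[-2, -0.4, 6], 0],
  [[-2.3, -0.4, 9], 0],
  [[-2.3, -0.4, 11], 0],
  [[-2.3, -0.4, 12], 0],
  [[-2.3, -0.4, 12], 0],
  [[-2.3, -0.4, 12], 0],
  [[-2.3, -0.4, 12], 0],
])

```text
t: 7.7
eef_pos: [0.5001, 0.2478, 0.1122]
eef_rot: [-180.0, 0.0, -81.0]
ft_force: [0.0, -0.4, -1.5]
finger_gap: 0.0124
finger_force: 68.5
```

```bash
python3 look.py w7; python3 -c "
import pickle
from h import *
for n in('w5','w6','w7'):
    g=cv2.imread(f'pics/{n}.png')[:,:,::-1].max(2)
    print(n)
    for r in range(236,270):print(r,' '.join('%3d'%v for v in g[r,304:330]))
" | sed -n '37,110p'
```

```text
7.7 [0.5001 0.2478 0.1122] [-179.99    0.    -81.  ] [ 0.05 -0.39 -1.49]
236 131 128 131 133 133 136 135 136 135 133 129 133 133 135 132 128 130 131 132 130 134 133 134 134 130 128
237 129 131 131 133 135 133 135 136 134 132 133 132 132 132 131 129 128 130 130 131 133 133 135 131 131 131
238 132 130 133 133 135 136 132 137 135 131 128 130 133 133 132 130 127 129 128 134 133 134 130 134 131 126
239 130 131 130 131 132 133 137 135 134 132 130 131 131 135 132 130 128 130 129 132 132 132 133 132 132 130
240 131 134 130 134 132 134 134 136 134 133 134 130 131 135 132 131 130 130 128 131 132 133 135 132 131 131
241 131 130 131 133 132 133 136 135 133 133 134 130 134 135 127 128 131 129 129 128 133 133 132 133 134 131
242 131 131 132 131 132 133 136 136 131 127 124 125 130 130 128 130 132 131 129 132 135 133 132 134 131 133
243 134 134 131 133 133 131 134 132 126 116 114 110 115 117 124 129 128 129 130 132 132 133 133 135 133 130
244 127 131 134 131 131 132 128 117 107  96  88  86  88  94 105 117 123 130 130 131 131 134 133 132 131 131
245 129 132 132 130 129 127 119 101  85  81  78  77  79
[... 5619 characters left out ...]
 110 108 100  93 112 126 131 128 129 129 130 129 129
264 131 127 127 130 131 129 119 107 108 113 113 114 115 118 116 113 110 116 125 129 130 129 131 129 130 132
265 127 130 128 127 132 128 120 110 113 112 114 116 114 115 116 115 113 115 124 127 127 129 128 132 131 128
266 130 127 128 130 129 124 118 115 115 115 115 113 115 114 116 115 116 115 120 129 127 129 132 131 134 129
267 130 130 128 130 130 122 114 113 112 114 112 112 115 115 114 118 116 115 117 124 129 130 130 133 130 129
268 131 129 127 128 127 121 115 114 113 114 114 117 117 115 115 115 115 113 119 121 131 130 129 131 127 133
269 133 129 130 129 125 121 113 115 114 115 117 116 120 120 117 117 117 116 116 120 127 129 129 131 130 130
```

```bash
python3 -c "
import pickle
from h import *
m,st=pickle.load(open('pics/w7.pkl','rb'))
R=Ro.from_euler('xyz',st['eef_rot'],degrees=True).as_matrix()
P=lambda x,y,z:proj(m,st['eef_pos']+R@(np.array([x,y,z])/1000))[0].round(1)
for dx in(-1,0,1):
    print(dx,'nose far',P(dx+4,0,54.3),'collar far',P(dx+8,0,26.3))
    for L in(14,16,18,20):print('  L',L,'shoulder',P(dx+3,0,52.3+L),'end r0',P(dx,0,54.3+L),'r1.5',P(dx+1.5,0,54.3+L))
H=onz(m,(316.7,248.3),.029);print('hole',H,(R.T@(H-st['eef_pos'])*1000).round(2))
g=cv2.imread('pics/w7.png')[:,316];print([(r,*g[r]) for r in range(262,290,1)])
"
```

```text
-1 nose far [316.7 261. ] collar far [316.8 273. ]
  L 14 shoulder [316.6 255.6] end r0 [316.6 259.3] r1.5 [316.6 256.9]
  L 16 shoulder [316.6 254.5] end r0 [316.6 258.2] r1.5 [316.6 255.8]
  L 18 shoulder [316.6 253.4] end r0 [316.6 257.1] r1.5 [316.6 254.7]
  L 20 shoulder [316.6 252.3] end r0 [316.6 256. ] r1.5 [316.6 253.6]
0 nose far [316.7 259.3] collar far [316.8 271. ]
  L 14 shoulder [316.6 254. ] end r0 [316.6 257.7] r1.5 [316.6 255.3]
  L 16 shoulder [316.6 252.9] end r0 [316.6 256.6] r1.5 [316.6 254.2]
  L 18 shoulder [316.6 251.8] end r0 [316.6 255.5] r1.5 [316.6 253.1]
  L 20 shoulder [316.6 250.7] end r0 [316.6 254.4] r1.5 [316.6 252.1]
1 nose far [316.7 257.5] collar far [316.8 269.1]
  L 14 shoulder [316.6 252.3] end r0 [316.6 256.1] r1.5 [316.6 253.7]
  L 16 shoulder [316.6 251.2] end r0 [316.6 255. ] r1.5 [316.6 252.6]
  L 18 shoulder [316.6 250.2] end r0 [316.6 253.9] r1.5 [316.6 251.5]
  L 20 shoulder [316.6 249.1] end r0 [316.6 252.8] r1.5 [316.6 250.5]
hole [0.50017416 0.24684272 0.029     ] [9.900e-01 8.000e-02 8.323e+01]
[(262, np.uint8(94), np.uint8(93), np
[... 694 characters left out ...]
 np.uint8(81), np.uint8(113), np.uint8(132)), (277, np.uint8(51), np.uint8(104), np.uint8(130)), (278, np.uint8(46), np.uint8(103), np.uint8(130)), (279, np.uint8(50), np.uint8(103), np.uint8(132)), (280, np.uint8(47), np.uint8(105), np.uint8(131)), (281, np.uint8(50), np.uint8(102), np.uint8(133)), (282, np.uint8(54), np.uint8(94), np.uint8(136)), (283, np.uint8(52), np.uint8(92), np.uint8(134)), (284, np.uint8(51), np.uint8(97), np.uint8(133)), (285, np.uint8(52), np.uint8(93), np.uint8(134)), (286, np.uint8(54), np.uint8(98), np.uint8(138)), (287, np.uint8(51), np.uint8(98), np.uint8(133)), (288, np.uint8(54), np.uint8(93), np.uint8(135)), (289, np.uint8(54), np.uint8(94), np.uint8(136))]
```

Call:
move_arm([
  [[1, 0.2, 2], 0],
  [[2, 0.4, 4], 0],
  [[2.4, 0.4, 6], 0],
  [[2.4, 0.4, 8], 0],
  [[2.4, 0.4, 9], 0],
  [[2.4, 0.4, 9], 0],
  [[2.4, 0.4, 9], 0],
  [[2.4, 0.4, 9], 0],
])

```text
t: 8.42
eef_pos: [0.5001, 0.2454, 0.1032]
eef_rot: [-180.0, 0.0, -81.0]
ft_force: [0.1, 0.2, -2.0]
finger_gap: 0.0124
finger_force: 68.5
```

```bash
python3 look.py w8; python3 -c "
import pickle
from h import *
m,st=pickle.load(open('pics/w8.pkl','rb'))
R=Ro.from_euler('xyz',st['eef_rot'],degrees=True).as_matrix()
P=lambda x,y,z:proj(m,st['eef_pos']+R@(np.array([x,y,z])/1000))[0].round(1)
h=(st['eef_pos'][2]-.0285)*1000
print('aligned hole: far,ctr,near',[P(-1.5+a,-.45,h) for a in(4,0,-4)])
g=cv2.imread('pics/w8.png').max(2)
for r in range(240,264):print(r,' '.join('%3d'%v for v in g[r,304:330]))
"
```

```text
8.4167 [0.5001 0.2454 0.1032] [-179.99    0.    -81.  ] [ 0.11  0.23 -2.01]
aligned hole: far,ctr,near [array([315.8, 250.3]), array([315.8, 256.5]), array([315.8, 262.8])]
240 129 128 129 133 129 131 131 134 132 129 129 129 132 130 131 127 126 130 126 129 133 130 131 129 131 132
241 130 128 129 129 131 130 133 131 134 133 129 127 133 130 132 131 127 128 128 129 129 129 129 131 129 132
242 131 128 127 132 132 132 132 132 129 131 130 127 129 130 130 129 130 128 126 126 132 132 132 132 131 131
243 127 128 130 128 133 134 133 134 132 132 128 130 130 132 132 130 126 127 130 127 127 131 133 129 133 127
244 128 129 128 130 129 133 129 135 134 129 128 128 129 130 132 130 128 128 127 130 129 132 131 133 131 130
245 127 131 129 128 129 131 132 131 132 132 131 129 130 133 132 128 130 126 126 128 130 130 129 131 129 130
246 128 130 128 130 132 132 132 132 132 129 133 126 129 131 132 129 127 129 127 130 130 129 132 132 130 130
247 129 132 131 128 131 131 131 133 134 132 131 130 128 130 130 131 127 129 129 129 128 129 131 132 128 128
248 128 130 129 128 132 131 130 130 131 133 128 130 131 132 129
[... 964 characters left out ...]
  73  77  76  77  85 106 120 128 129 130 132 130 128
258 128 129 129 127 128 123 108  86  72  69  72  66  67  71  67  72  76  89 114 120 125 129 133 128 129 131
259 126 131 127 129 128 123 112  86  74  68  67  69  71  69  70  71  81 103 113 124 126 127 131 128 130 128
260 129 128 129 131 130 124 115  92  73  71  70  71  72  66  71  70  88 110 121 123 126 129 128 129 128 129
261 129 129 129 131 128 126 116  95  75  65  73  78  75  77  69  70  80 106 118 124 126 126 132 131 128 131
262 126 129 129 128 131 127 119  92  80  84  88  95  93  91  88  82  82 105 120 125 128 128 133 130 131 131
263 126 129 129 131 128 127 115 102  94 101 111 110 112 110 104  98  97 109 127 128 126 129 129 131 129 130
```

The tip is within about 0.3 mm of the hole axis. Next I'll descend in steps, watching the force.

Call:
move_arm([
  [[-0.2, 0.2, 0.5], 0],
  [[-0.2, 0.2, 1], 0],
  [[-0.2, 0.2, 1.5], 0],
  [[-0.2, 0.2, 2], 0],
  [[-0.2, 0.2, 2.5], 0],
  [[-0.2, 0.2, 3], 0],
  [[-0.2, 0.2, 3], 0],
  [[-0.2, 0.2, 3], 0],
])

```text
t: 9.13
eef_pos: [0.4997, 0.2455, 0.1]
eef_rot: [180.0, -0.0, -81.0]
ft_force: [0.1, -0.3, -1.2]
finger_gap: 0.0119
finger_force: 68.5
```

Call:
move_arm([
  [[0, 0, 0.3], 0],
  [[0, 0, 0.6], 0],
  [[0, 0, 0.9], 0],
  [[0, 0, 1.2], 0],
  [[0, 0, 1.2], 0],
])

```text
t: 9.55
eef_pos: [0.4997, 0.2455, 0.0988]
eef_rot: [180.0, -0.0, -81.0]
ft_force: [-0.8, 0.4, -2.2]
finger_gap: 0.0121
finger_force: 68.5
```

Call:
move_arm([
  [[0, 0, 0.3], 0],
  [[0, 0, 0.6], 0],
  [[0, 0, 0.9], 0],
  [[0, 0, 1.2], 0],
  [[0, 0, 1.2], 0],
])

```text
t: 9.97
eef_pos: [0.4997, 0.2455, 0.0976]
eef_rot: [180.0, -0.0, -81.0]
ft_force: [-0.2, 0.5, -1.6]
finger_gap: 0.0123
finger_force: 68.5
```

Call:
move_arm([
  [[0, 0, 0.3], 0],
  [[0, 0, 0.6], 0],
  [[0, 0, 0.9], 0],
  [[0, 0, 1], 0],
  [[0, 0, 1], 0],
])

```text
t: 10.38
eef_pos: [0.4997, 0.2455, 0.0967]
eef_rot: [180.0, -0.0, -81.0]
ft_force: [-0.8, 0.6, -1.9]
finger_gap: 0.012
finger_force: 68.5
```

Call:
move_arm([
  [[0, 0, 0.3], 0],
  [[0, 0, 0.6], 0],
  [[0, 0, 0.9], 0],
  [[0, 0, 1], 0],
  [[0, 0, 1], 0],
])

```text
t: 10.8
eef_pos: [0.4997, 0.2455, 0.0956]
eef_rot: [180.0, -0.0, -81.0]
ft_force: [-0.6, -0.7, -1.2]
finger_gap: 0.0123
finger_force: 68.5
```

Call:
move_arm([
  [[0, 0, 0.3], 0],
  [[0, 0, 0.6], 0],
  [[0, 0, 0.9], 0],
  [[0, 0, 1], 0],
  [[0, 0, 1], 0],
])

```text
t: 11.22
eef_pos: [0.4997, 0.2455, 0.0946]
eef_rot: [180.0, -0.0, -81.0]
ft_force: [0.1, 0.4, -2.6]
finger_gap: 0.0124
finger_force: 68.5
```

No contact yet, even though the point must now be at least 2.5 mm below the leaf's top, so it's inside the hole. Next come finer steps.

Call:
move_arm([
  [[0, 0, 0.2], 0],
  [[0, 0, 0.4], 0],
  [[0, 0, 0.6], 0],
  [[0, 0, 0.6], 0],
])

```text
t: 11.55
eef_pos: [0.4997, 0.2455, 0.0941]
eef_rot: [180.0, -0.0, -81.0]
ft_force: [0.0, -0.3, -2.4]
finger_gap: 0.012
finger_force: 68.5
```

Call:
move_arm([
  [[0, 0, 0.2], 0],
  [[0, 0, 0.4], 0],
  [[0, 0, 0.6], 0],
  [[0, 0, 0.6], 0],
])

```text
t: 11.88
eef_pos: [0.4998, 0.2455, 0.0935]
eef_rot: [-180.0, -0.0, -81.0]
ft_force: [-0.2, 0.7, -1.5]
finger_gap: 0.0122
finger_force: 68.5
```

Call:
move_arm([
  [[0, 0, 0.2], 0],
  [[0, 0, 0.4], 0],
  [[0, 0, 0.6], 0],
  [[0, 0, 0.6], 0],
])

```text
t: 12.22
eef_pos: [0.4999, 0.2456, 0.0932]
eef_rot: [-180.0, 0.0, -81.0]
ft_force: [-0.5, -0.2, 0.8]
finger_gap: 0.0122
finger_force: 68.7
```

Contact at TCP z of about 0.0934, matching the strip with a point about 14 mm long. Now I'll press.

Call:
move_arm([
  [[0, 0, 0.3], 0],
  [[0, 0, 0.6], 0],
  [[0, 0, 0.6], 0],
  [[0, 0, 0.6], 0],
])

```text
t: 12.55
eef_pos: [0.5, 0.2456, 0.0926]
eef_rot: [-180.0, 0.0, -81.0]
ft_force: [-0.6, -0.1, 1.4]
finger_gap: 0.0124
finger_force: 68.8
```

Call:
move_arm([
  [[0, 0, 0.25], 0],
  [[0, 0, 0.5], 0],
  [[0, 0, 0.5], 0],
  [[0, 0, 0.5], 0],
])

```text
t: 12.88
eef_pos: [0.5, 0.2456, 0.0921]
eef_rot: [-180.0, 0.0, -81.0]
ft_force: [-0.5, 0.8, 4.0]
finger_gap: 0.0124
finger_force: 69.0
```

Call:
move_arm([
  [[0, 0, 0.25], 0],
  [[0, 0, 0.5], 0],
  [[0, 0, 0.5], 0],
  [[0, 0, 0.5], 0],
])

```text
t: 13.22
eef_pos: [0.5, 0.2456, 0.0916]
eef_rot: [-180.0, 0.0, -81.0]
ft_force: [-1.1, -0.5, 6.5]
finger_gap: 0.0123
finger_force: 69.1
```

Call:
move_arm([
  [[0, 0, 0.25], 0],
  [[0, 0, 0.5], 0],
  [[0, 0, 0.5], 0],
  [[0, 0, 0.5], 0],
])

```text
t: 13.55
eef_pos: [0.5001, 0.2457, 0.0914]
eef_rot: [-179.9, 0.0, -81.0]
ft_force: [-0.7, -0.0, 6.9]
finger_gap: 0.0124
finger_force: 69.2
```

Call:
move_arm([
  [[0, 0, 0.2], 0],
  [[0, 0, 0.4], 0],
  [[0, 0, 0.4], 0],
  [[0, 0, 0.4], 0],
])

```text
t: 13.88
eef_pos: [0.5002, 0.2457, 0.0911]
eef_rot: [-179.9, 0.0, -81.0]
ft_force: [-1.1, -0.5, 7.9]
finger_gap: 0.012
finger_force: 69.3
```

Call:
move_arm([
  [[0, 0, 0.2], 0],
  [[0, 0, 0.4], 0],
  [[0, 0, 0.4], 0],
  [[0, 0, 0.4], 0],
])

```text
t: 14.22
eef_pos: [0.5003, 0.2457, 0.0909]
eef_rot: [-179.9, 0.0, -81.0]
ft_force: [-1.3, 0.2, 7.9]
finger_gap: 0.0122
finger_force: 69.3
```

Call:
move_arm([
  [[0, 0, 0.15], 0],
  [[0, 0, 0.3], 0],
  [[0, 0, 0.3], 0],
])

```text
t: 14.47
eef_pos: [0.5003, 0.2457, 0.0907]
eef_rot: [-179.9, 0.0, -81.0]
ft_force: [-1.4, 0.7, 8.0]
finger_gap: 0.0125
finger_force: 69.4
```

Call:
move_arm([
  [[0, 0, 0.15], 0],
  [[0, 0, 0.3], 0],
  [[0, 0, 0.3], 0],
])

```text
t: 14.72
eef_pos: [0.5004, 0.2457, 0.0905]
eef_rot: [-179.9, 0.0, -81.0]
ft_force: [-1.6, -0.2, 9.4]
finger_gap: 0.0123
finger_force: 69.4
```

Call:
move_arm([
  [[0, 0, 0.15], 0],
  [[0, 0, 0.3], 0],
  [[0, 0, 0.3], 0],
])

```text
t: 14.97
eef_pos: [0.5004, 0.2458, 0.0903]
eef_rot: [-179.9, 0.0, -81.0]
ft_force: [-1.4, -0.6, 9.6]
finger_gap: 0.0122
finger_force: 69.5
```

Call:
move_arm([
  [[0, 0, 0.15], 0],
  [[0, 0, 0.3], 0],
  [[0, 0, 0.3], 0],
])

```text
t: 15.22
eef_pos: [0.5005, 0.2457, 0.0901]
eef_rot: [-179.9, 0.0, -81.0]
ft_force: [-0.9, -1.5, 10.2]
finger_gap: 0.0123
finger_force: 69.6
```

Call:
move_arm([
  [[0, 0, 0.15], 0],
  [[0, 0, 0.3], 0],
  [[0, 0, 0.3], 0],
])

```text
t: 15.47
eef_pos: [0.5006, 0.2458, 0.09]
eef_rot: [-179.9, 0.0, -81.0]
ft_force: [-1.0, -1.6, 11.0]
finger_gap: 0.0122
finger_force: 69.6
```

Call:
move_arm([
  [[0, 0, 0.1], 0],
  [[0, 0, 0.2], 0],
  [[0, 0, 0.2], 0],
])

```text
t: 15.72
eef_pos: [0.5006, 0.2458, 0.0898]
eef_rot: [-179.9, 0.0, -81.0]
ft_force: [-2.9, -1.5, 10.7]
finger_gap: 0.0128
finger_force: 69.6
```

Call:
move_arm([
  [[0, 0, 0.1], 0],
  [[0, 0, 0.2], 0],
  [[0, 0, 0.2], 0],
])

```text
t: 15.97
eef_pos: [0.5006, 0.2458, 0.0897]
eef_rot: [-179.9, 0.0, -81.0]
ft_force: [-1.8, -1.4, 10.9]
finger_gap: 0.0124
finger_force: 69.7
```

Call:
move_arm([
  [[0, 0, 0.1], 0],
  [[0, 0, 0.2], 0],
  [[0, 0, 0.2], 0],
])

```text
t: 16.22
eef_pos: [0.5001, 0.2457, 0.0887]
eef_rot: [-179.9, 0.0, -81.0]
ft_force: [-0.8, 0.0, 6.2]
finger_gap: 0.0124
finger_force: 69.1
```

The force dropped from about 11 to 6 N and the tool gave way by 1 mm, so it snapped. I'll hold briefly, then lift.

Call:
move_arm([
  [[0, 0, 0], 0],
  [[0, 0, 0], 0],
  [[0, 0, 0], 0],
  [[0, 0, 0], 0],
])

```text
t: 16.55
eef_pos: [0.5002, 0.2457, 0.0886]
eef_rot: [-179.9, 0.0, -81.0]
ft_force: [-0.4, -0.4, 6.9]
finger_gap: 0.0123
finger_force: 69.1
```

Call:
move_arm([
  [[0, 0, -1], 0],
  [[0, 0, -2.5], 0],
  [[0, 0, -5], 0],
  [[0, 0, -9], 0],
  [[0, 0, -16], 0],
  [[0, 0, -28], 0],
  [[0, 0, -45], 0],
  [[0, 0, -62], 0],
  [[0, 0, -75], 0],
  [[0, 0, -80], 0],
])

```text
t: 17.38
eef_pos: [0.5003, 0.2458, 0.1699]
eef_rot: [-179.9, 0.1, -81.0]
ft_force: [0.9, 0.4, -1.5]
finger_gap: 0.0124
finger_force: 68.4
```

```bash
python3 look.py w9; python3 -c "
from h import *; from station import ctrl
import pickle
go(ctrl.read_state(),[.5487,-.1762,.19],-81)
for n in('w7','w9'):
    a=cv2.imread(f'pics/{n}.png');g=a[:,316].astype(int)
    print(n,[(r,g[r].tolist()) for r in list(range(254,280,2))+list(range(360,430,5))])
    b=a[230:300,300:332].astype(int)
T=cv2.imread('pics/w5.png')[262:440,285:347];r=cv2.matchTemplate(cv2.imread('pics/w9.png'),T,cv2.TM_CCOEFF_NORMED);print(cv2.minMaxLoc(r))
T=cv2.imread('pics/w5.png')[355:440,285:347];r=cv2.matchTemplate(cv2.imread('pics/w9.png'),T,cv2.TM_CCOEFF_NORMED);print(cv2.minMaxLoc(r))
T=cv2.imread('pics/w5.png')[262:285,300:332];r=cv2.matchTemplate(cv2.imread('pics/w9.png'),T,cv2.TM_CCOEFF_NORMED);print(cv2.minMaxLoc(r))
"
```

```text
17.3833 [0.5003 0.2458 0.1699] [-1.7988e+02  6.0000e-02 -8.1000e+01] [ 0.95  0.38 -1.55]
inc [424.4  18.2 -20.7] twist 0.0 t 17.43 [0.5003 0.2459 0.1698] [-1.7986e+02  7.0000e-02 -8.1000e+01] [ 1.2   0.61 -0.68]
w7 [(254, [111, 107, 108]), (256, [107, 102, 103]), (258, [72, 63, 63]), (260, [71, 66, 64]), (262, [94, 93, 93]), (264, [115, 113, 110]), (266, [115, 114, 112]), (268, [117, 114, 112]), (270, [118, 114, 114]), (272, [118, 115, 115]), (274, [124, 124, 123]), (276, [81, 113, 132]), (278, [46, 103, 130]), (360, [55, 53, 50]), (365, [34, 34, 32]), (370, [41, 40, 42]), (375, [31, 33, 32]), (380, [33, 33, 35]), (385, [30, 35, 33]), (390, [49, 46, 45]), (395, [68, 60, 59]), (400, [72, 66, 66]), (405, [77, 72, 72]), (410, [80, 73, 71]), (415, [76, 71, 69]), (420, [76, 70, 69]), (425, [60, 57, 55])]
w9 [(254, [179, 173, 180]), (256, [140, 137, 140]), (258, [69, 63, 64]), (260, [72, 66, 65]), (262, [97, 93, 92]), (264, [118, 117, 114]), (266, [115, 115, 113]), (268, [115, 114, 113]), (270, [118, 116, 115]), (272, [121, 119, 118]), (274, [126, 123, 126]), (276, [83, 112, 131]), (278, [47, 106, 132]), (360, [62, 58, 57]), (365, [37, 36, 31]), (370, [35, 34, 33]), (375, [37, 36, 37]), (380, [38, 38, 39]), (385, [41, 38, 38]), (390, [51, 47, 48]), (395, [73, 67, 66]), (400, [72, 65, 65]), (405, [76, 71, 71]), (410, [79, 71, 69]), (415, [75, 71, 69]), (420, [76, 69, 69]), (425, [65, 59, 62])]
(-0.5595003366470337, 0.8762320876121521, (563, 190), (285, 262))
(-0.37177690863609314, 0.9839109182357788, (350, 27), (285, 355))
(-0.5741106271743774, 0.7731727957725525, (371, 42), (300, 262))
```

The point, collar and cap pixels are unchanged, so the punch hasn't slipped in the grip. I'll go back to the recorded grasp pose.

Call:
move_arm([
  [[15, 1, -15], 0],
  [[50, 2, -20], 0],
  [[90, 4, -20], 0],
  [[130, 6, -20], 0],
  [[170, 7, -20], 0],
  [[210, 9, -20], 0],
  [[250, 11, -20], 0],
  [[290, 12, -20], 0],
  [[330, 14, -20], 0],
  [[365, 16, -20], 0],
])

```text
t: 18.27
eef_pos: [0.5402, -0.1197, 0.1867]
eef_rot: [179.9, 0.0, -81.0]
ft_force: [1.2, 0.6, -2.0]
finger_gap: 0.0122
finger_force: 68.4
```

Call:
move_arm([
  [[25, 1, 0], 0],
  [[45, 2, 0], 0],
  [[56, 2.3, 0], 0],
  [[59, 2.3, 0], 0],
  [[59, 2.3, 0], 0],
  [[59, 2.3, 0], 0],
  [[59, 2.3, 0], 0],
  [[59, 2.3, 0], 0],
])

```text
t: 18.93
eef_pos: [0.548, -0.1751, 0.188]
eef_rot: [-180.0, 0.0, -80.9]
ft_force: [-0.0, 0.0, -1.7]
finger_gap: 0.0122
finger_force: 68.4
```

```bash
python3 look.py w10; python3 -c "
from h import *; from station import ctrl
st=ctrl.read_state();go(st,[.5487,-.1762,.0843],-81)
a=cv2.imread('pics/w5.png');b=cv2.imread('pics/w10.png')
for y,x,h,w in((160,240,90,130),(180,340,80,80)):
    T=a[y:y+h,x:x+w];print((x,y),cv2.minMaxLoc(cv2.matchTemplate(b[120:300,200:460],T,cv2.TM_CCOEFF_NORMED))[1::2])
print(ctrl.camera_model('wrist')['t'])
"
```

```text
18.9333 [ 0.548  -0.1751  0.188 ] [-1.7999e+02  1.0000e-02 -8.0930e+01] [-0.03  0.05 -1.73]
inc [  1.1  -0.5 103.7] twist 0.0012 t 18.98 [ 0.548  -0.1752  0.188 ] [-1.7999e+02  1.0000e-02 -8.0930e+01] [ 0.03 -0.38 -2.04]
(240, 160) (0.9892715215682983, (41, 38))
(340, 180) (0.9929622411727905, (140, 58))
[0.51411457 0.22415692 0.41220964]
```

Call:
move_arm([
  [[0.5, -0.3, 15], 0],
  [[1.1, -0.5, 35], 0],
  [[1.1, -0.5, 52], 0],
  [[1.1, -0.5, 62], 0],
  [[1.1, -0.5, 65], 0],
  [[1.1, -0.5, 65], 0],
  [[1.1, -0.5, 65], 0],
  [[1.1, -0.5, 65], 0],
  [[1.1, -0.5, 65], 0],
])

```text
t: 19.73
eef_pos: [0.5493, -0.1773, 0.1241]
eef_rot: [-179.9, -0.0, -81.0]
ft_force: [-0.3, 0.6, -1.4]
finger_gap: 0.012
finger_force: 68.4
```

```bash
python3 -c "
from h import *; from station import ctrl
go(ctrl.read_state(),[.5487,-.1762,.0843],-81);ctrl.capture('wrist');go(ctrl.read_state(),[.5487,-.1762,.0843],-81)
"
```

```text
inc [-1.2  0.5 39.7] twist 0.0 t 19.73 [ 0.5493 -0.1773  0.1241] [-1.7989e+02 -4.0000e-02 -8.1000e+01] [-0.29  0.55 -1.38]
inc [-1.1  0.4 39.5] twist 0.0 t 19.78 [ 0.5492 -0.1772  0.1238] [-1.7991e+02 -3.0000e-02 -8.1000e+01] [-0.58 -0.33 -1.39]
```

Call:
move_arm([
  [[-0.7, 0.3, 0], 0],
  [[-0.7, 0.3, 0], 0],
  [[-0.7, 0.3, 0], 0],
  [[-0.7, 0.3, 0], 0],
  [[-0.7, 0.3, 0], 0],
  [[-0.7, 0.3, 0], 0],
])

```text
t: 20.28
eef_pos: [0.5482, -0.1765, 0.1229]
eef_rot: [-180.0, -0.0, -81.0]
ft_force: [-0.2, -1.3, -2.2]
finger_gap: 0.0122
finger_force: 68.4
```

```bash
python3 -c "
from h import *; from station import ctrl
go(ctrl.read_state(),[.5487,-.1762,.0843],-81)
"
```

```text
inc [-0.2 -0.5 38.6] twist -0.0001 t 20.28 [ 0.5482 -0.1765  0.1229] [-180.   -0.  -81.] [-0.16 -1.27 -2.17]
```

Now I'll lower it slowly in stages, watching the force.

Call:
move_arm([
  [[-0.2, -0.4, 2], 0],
  [[-0.2, -0.4, 4], 0],
  [[-0.2, -0.4, 6], 0],
  [[-0.2, -0.4, 8], 0],
  [[-0.2, -0.4, 10], 0],
  [[-0.2, -0.4, 12], 0],
  [[-0.2, -0.4, 14], 0],
  [[-0.2, -0.4, 14], 0],
  [[-0.2, -0.4, 14], 0],
])

```text
t: 21.03
eef_pos: [0.5485, -0.1763, 0.1088]
eef_rot: [180.0, 0.0, -81.0]
ft_force: [-0.6, 0.0, -1.1]
finger_gap: 0.0126
finger_force: 68.4
```

Call:
move_arm([
  [[0, 0, 1], 0],
  [[0, 0, 2], 0],
  [[0, 0, 3], 0],
  [[0, 0, 4], 0],
  [[0, 0, 5], 0],
  [[0, 0, 6], 0],
  [[0, 0, 7], 0],
  [[0, 0, 7], 0],
])

```text
t: 21.7
eef_pos: [0.5484, -0.1762, 0.1016]
eef_rot: [180.0, 0.0, -81.0]
ft_force: [-0.7, 0.3, -1.5]
finger_gap: 0.0124
finger_force: 68.4
```

Nose in the bore (TCP below 0.104) with no contact force. Continuing.

Call:
move_arm([
  [[0.1, -0.2, 2], 0],
  [[0.1, -0.2, 4], 0],
  [[0.1, -0.2, 6], 0],
  [[0.1, -0.2, 8], 0],
  [[0.1, -0.2, 10], 0],
  [[0.1, -0.2, 12], 0],
  [[0.1, -0.2, 14], 0],
  [[0.1, -0.2, 15], 0],
  [[0.1, -0.2, 15.5], 0],
  [[0.1, -0.2, 15.5], 0],
])

```text
t: 22.53
eef_pos: [0.5487, -0.1763, 0.0863]
eef_rot: [180.0, 0.0, -81.0]
ft_force: [0.5, -0.4, -2.0]
finger_gap: 0.0121
finger_force: 68.4
```

Call:
move_arm([
  [[0, 0, 0.4], 0],
  [[0, 0, 0.8], 0],
  [[0, 0, 1.2], 0],
  [[0, 0, 1.5], 0],
  [[0, 0, 1.5], 0],
])

```text
t: 22.95
eef_pos: [0.5488, -0.1763, 0.0848]
eef_rot: [180.0, 0.0, -81.0]
ft_force: [0.1, 0.1, -1.4]
finger_gap: 0.0123
finger_force: 68.4
```

Call:
move_arm([
  [[0, 0, 0.3], 0],
  [[0, 0, 0.6], 0],
  [[0, 0, 0.6], 0],
  [[0, 0, 0.6], 0],
])

```text
t: 23.28
eef_pos: [0.5488, -0.1763, 0.0843]
eef_rot: [-180.0, 0.0, -81.0]
ft_force: [-0.4, 1.1, -0.9]
finger_gap: 0.0122
finger_force: 68.4
```

Call:
move_arm([
  [[0, 0, 0], 0],
  [[0, 0, 0], 0],
  [[0, 0, 0], 0],
  [[0, 0, 0], 0],
  [[0, 0, 0], 0],
  [[0, 0, 0], 0],
  [[0, 0, 0], 0],
], jaw=0.3)

```text
t: 23.87
eef_pos: [0.5488, -0.1763, 0.0844]
eef_rot: [-180.0, -0.0, -81.0]
ft_force: [-1.2, 0.3, 0.1]
finger_gap: 0.0557
finger_force: 0.0
```

```bash
python3 look.py w11; python3 -c "
import cv2
a=cv2.imread('pics/w3.png');b=cv2.imread('pics/w11.png')
for y,x,h,w in((355,285,75,62),(262,297,60,38),(195,260,70,90)):
    T=a[y:y+h,x:x+w];print((x,y),cv2.minMaxLoc(cv2.matchTemplate(b,T,cv2.TM_CCOEFF_NORMED))[1::2])
"
```

```text
23.8667 [ 0.5488 -0.1763  0.0844] [-179.99   -0.    -81.  ] [-1.17  0.29  0.14]
(285, 355) (0.9928878545761108, (286, 355))
(297, 262) (0.9598675966262817, (298, 262))
(260, 195) (0.9937549829483032, (261, 196))
```

Released. The punch, collar and scriber pixels match the pre-grasp picture to within 1 px. I'll retreat upwards and hand in.

Call:
move_arm([
  [[0, 0, -5], 0],
  [[0, 0, -18], 0],
  [[0, 0, -35], 0],
  [[0, 0, -55], 0],
  [[0, 0, -75], 0],
  [[0, 0, -95], 0],
  [[0, 0, -108], 0],
  [[0, 0, -110], 0],
  [[0, 0, -110], 0],
  [[0, 0, -110], 0],
])

```text
t: 24.75
eef_pos: [0.5484, -0.1761, 0.1935]
eef_rot: [179.9, 0.0, -81.0]
ft_force: [0.1, 1.2, -0.3]
finger_gap: 0.0552
finger_force: 0.0
```

```bash
python3 -c "
from station import ctrl
import cv2
s=ctrl.capture('scene')[:,:,::-1];a=cv2.imread('pics/scene0.png')
T=a[250:300,215:235];print(cv2.minMaxLoc(cv2.matchTemplate(s,T,cv2.TM_CCOEFF_NORMED))[1::2])
print(ctrl.sign_off())"
```

```text
(0.7933093309402466, (215, 249))
the job is handed in; nothing more can be done
None
```

The job is handed in, with no verdict returned: the punch snapped once in the open hole (force fell from about 11 to 6 N), then went back in its own bore and was released at about 24 s, within a pixel of where it started.

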